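# Secure a pump's blanking cap with a worm-drive band clamp

## Robot

A 6-joint arm with a two-finger parallel gripper is mounted at the origin on a cart in front of the work surface, level with it; the furniture and walls round the work are solid. World frame = base frame: x ahead of the robot, y to its left, z up, the work surface at z = 0. Lengths are in m, angles in rad, forces in N, time in s.
With the tool pointing down it reaches from about 0.4 to 0.925 m from the base axis. Payload 12.5 kg.
Tool frame: the origin (TCP) lies at the very end of the fingers, on their centre line; the grasp point (between the pads) lies 19 mm behind it; z points along the fingers, y is the line along which they close (so a half turn about z gives the same grasp; the last joint's range is limited). The gripper opens to 95 mm and grips with 3 to 60 N. Pads are 20 mm wide; open, the fingers measure 119 mm over their backs; the gripper's body (75 mm by 180 mm) begins 59 mm behind the grasp point.
Start: joints at [-1.425, 0.491, 1.559, -0, 1.092, -0.106], TCP at [0.156, -0.605, 0.215] pointing down, gripper open.
Joint ranges: [-3.1, 3.1], [-0.84, 2.19], [0.05, 2.79], [-1.13, 4.28], [0.06, 2.93], [-2.69, 2.69]. Speed limits (rad/s): [2.22, 2.22, 2.79, 3.14, 3.14, 3.14].

## Interface

Orientations are given as a rotation vector (axis times angle).
In Python, from rig import robot gives the robot as it stands. The module is installed in compiled form; this text tells all that it offers.
- The arm moves only by the tool arm_command, never from a script. Its argument "motion" is a list of rows, each an object of numbers: "dx", "dy", "dz": the shift along the tool's x, y, z in mm; "ax", "ay", "az": the turn, a rotation vector about the tool's x, y, z in degrees. A call has 1 to 8 rows; each row is the pose to reach, as a shift and turn from the pose commanded when the call began, along the tool's axes at that moment; what a row does not reach only later rows make up. A row lasts 1/12 s, in which the tool goes at most 41.7 mm and 7.16 degrees, less where a joint would pass 70% of its speed; a pose out of reach is approached as far as the arm can. A call with a gripper value outside its range is refused whole. "hand" is the opening, from -1 (shut) to 1 (fully open), set as the call begins (left out, the last holds). The fingers move at their own pace and stop on an object; "force" is the grip in N (left out, the last holds). Time passes only in rows, so rows that repeat a pose let the fingers close. It gives the time, the measured TCP pose, the force, the opening and the grip force at its end, in the units of the state.
- robot.get_obs(): the state, without advancing time (a new reading comes with each control period).
- robot.get_image(name): name is "scene" or "top" or "wrist"; returns the picture (384x512x3 uint8, red, green, blue); there is no depth.
- robot.calibration(name): a dict with "fx", "fy", "cx", "cy" (pixels), "dist_coeffs" ([k1, k2, p1, p2, k3] as OpenCV has them; the pictures are not rectified), "camera_from_world" (4x4, takes a point from world to camera coordinates). Camera axes: x right, y up, looking along -z (the intrinsics and any distortion apply to the point x, -y, -z); pixel columns grow to the right and rows downward; lengths in m; the calibration is good to about 2 mm. A picture is of the moment at which its call begins: read the wrist's pose just before it. calibration takes no time and is no camera call; for the wrist camera it gives the pose at the moment of the call.
- robot.close_job(): hands the job in; it is judged then, once.
The state is a dict: "time": time; "joints": joint angles; "joint_vel": joint speeds; "joint_torque": joint torques, N m; "tool_pos": TCP position; "eef_rot": TCP orientation; "contact_force": force on the tool from outside, world axes, zero at the start; "moment": the same for the moment, N m; "gripper_width": opening from 0.0 (shut) to 1.0 (fully open); "grip_force": force on a finger pad.
Only numpy, scipy, OpenCV 4.12 (cv2) and the standard library are available. Lean on these libraries where they do the work, as an engineer would, in place of code of your own. Each camera call takes 0.05 s, during which the arm holds its last target. There are 200 camera calls.

## Task

The small bench pump's unused outlet has a slotted blanking cap pushed over its barbed stub; before the pump can be run, the cap must be clamped. Take the loose worm-drive band clamp by its thumb key, slide its band over the nose of the cap and fully home against the cap's flange with the key still standing upright, then turn the key clockwise (seen from above) until the band is snug and the key comes to its stop. Let go of the clamp and leave the other things on the bench where they are.

Things in the scene. Friction and masses are not known exactly. Their poses are not given: they have to be found in the camera images.
- clamp: Loose worm-drive band clamp, 0.14 kg: upright ring of 18 mm wide steel band, 57 mm inside and 62 mm outside diameter when slack, worm housing on one side, black thumb key on top of its screw. It stands on band and screw foot. Origin: centre of the slack ring, 31 mm above its lowest point. x: ring axis, level (band reaches 9 mm either way); -y: towards the housing; z: up along the screw.
- housing (a point): Centre of the clamp's steel worm housing (18 x 14 x 22 mm), on the upright screw axis 38.5 mm from the clamp's origin along its -y; the screw's foot reaches 31 mm below. Tightening shrinks the band towards the housing, 1.4 mm of radius per rad: slack, it has 3.5 mm clearance all round on the cap; when snug the cap's axis lies about 3.5 mm nearer the housing than the clamp's origin.
- key (a point): Centre of the thumb key, an upright black wing 36 mm wide (x), 9 mm thick (y) and 30 mm high (z, up), on the screw axis 46 mm above housing; it turns with the screw. Grip it across y from above. Its lower edge is level with the band's top, so keep the fingertips 3 mm or more above that edge. Left on the cap while slack, the clamp hangs there and leans up to about 0.15 rad.
- screw (a joint): Angle of screw and key, rad; grows (tightens) as the key turns clockwise seen from above. Starts slack between 0 and 0.6; the band touches the cap near 2.5; firm stop at 3.0. Stiff (0.1 N m) and stays where it is left, so several grasps may be used. At 0 the key's x lies along the clamp's x.
- pump: Fixed bench pump, about 235 mm long with its outlet and 96 mm wide: aluminium head of 92 mm diameter, white finned motor, grey terminal box on top (highest point, 144 mm), steel base plate. Origin: on the bench right under seat. x: level, along the outlet's axis from the cap's nose towards the motor; z: up.
- seat (a point): Point on the outlet's level axis, 78 mm above the bench, where the band's centre lies when the band rests against the cap's flange; axes as pump. Black slotted cap: flange 63 mm in diameter with its face 9 mm behind here (+x), skirt 50 mm in diameter from there to 24 mm in front (-x), then a nose tapering over 15 mm to 29 mm. Pump head (92 mm) begins 41 mm behind.
- cap_tip (a point): Tip of the cap's nose, on the outlet's axis, 40.5 mm in front (-x of the pump) of seat.
- beaker: Bystander: clear beaker, 77 mm wide, 86 mm high, loose; origin under its centre.
- reagent_bottle: Bystander: brown reagent bottle with black cap, 48 mm diameter, 98 mm high, loose; origin under its centre.
- timer: Bystander: white bench timer, 72 mm wide, 58 mm high, loose; origin under its centre.
- tape_roll: Bystander: roll of tape lying flat, 98 mm diameter, 25 mm high, loose; origin under its centre.
- rotor_key: Bystander: steel T-handled key lying flat, 122 mm long, loose; origin under its centre.

How it is judged:
On the way:
1. The still slack band is on the cap's skirt, home against the flange (x of clamp in the frame of seat between -0.004 and 0.004 m and distance between clamp and seat below 0.009 m and value of joint screw below 2.2 rad), for 0.2 s.
At the end, for the whole second after the job is handed in: The band sits on the cap's skirt within 4 mm of home against the flange, its axis within 0.1 rad of the cap's, the screw upright within 0.3 rad and tightened past 2.75 rad (of 3.0) with the band pressing on the cap (over 4 N), the clamp released and at rest (x of clamp in the frame of seat between -0.004 and 0.004 m and distance between clamp and seat below 0.009 m and angle between the x axis of clamp and the x axis of pump, either way round below 0.1 rad and angle between clamp's own z axis and vertical below 0.3 rad and value of joint screw above 2.75 rad and contact force between clamp and pump above 4 N and linear speed of clamp below 0.02 m/s); the robot touches nothing.
It fails at once if the beaker is moved by more than 40 mm (distance of beaker from where it was at the start of the episode above 0.04 m).
It fails at once if the reagent bottle is moved by more than 40 mm (distance of reagent_bottle from where it was at the start of the episode above 0.04 m).
It fails at once if the timer is moved by more than 40 mm (distance of timer from where it was at the start of the episode above 0.04 m).
It fails at once if the tape roll is moved by more than 40 mm (distance of tape_roll from where it was at the start of the episode above 0.04 m).
It fails at once if the rotor key is moved by more than 40 mm (distance of rotor_key from where it was at the start of the episode above 0.04 m).
It also fails if it takes over 58 s, if anything falls off the work surface, if the arm or the gripper's body presses on something with over 40 N, if the wrist force passes 120 N, or if a joint passes its speed limit or range.

## Working session

There is one attempt and no reset: what is moved stays moved. The work goes in short steps, Python scripts to look and compute and a tool call to move; the robot and the scene stay as the last step left them, time stands still between calls to the robot, and variables do not carry over. Pictures are saved under pics/ and viewed, at most 10 in all, crops included, and the job is handed in when it is done.

Besides the shell and the picture viewer there is one more tool, called after "Request:" in YAML: its name, and indented under it one key for each argument. arm_command: Moves the arm, as the interface text tells. Its arguments: {"type":"object","properties":{"motion":{"type":"array","items":{"type":"object","properties":{"dx":{"type":"number"},"dy":{"type":"number"},"dz":{"type":"number"},"ax":{"type":"number"},"ay":{"type":"number"},"az":{"type":"number"}}}},"hand":{"type":"number"},"force":{"type":"number"}},"required":["motion"]}

```bash
mkdir -p pics; cat > h.py <<'E'
import numpy as np, cv2
from rig import robot
def calib(n):
    c=robot.calibration(n); K=np.array([[c['fx'],0,c['cx']],[0,c['fy'],c['cy']],[0,0,1.]]); return K,np.array(c['dist_coeffs'],float),np.array(c['camera_from_world'])
def proj(n,P,c=None):
    K,d,T=c or calib(n); P=np.atleast_2d(P).astype(float); p=(T[:3,:3]@P.T).T+T[:3,3]; p=p*[1,-1,-1]
    return cv2.projectPoints(p,np.zeros(3),np.zeros(3),K,d)[0][:,0]
def ray(n,uv,c=None):
    K,d,T=c or calib(n); u=cv2.undistortPoints(np.array([[uv]],float),K,d)[0,0]
    R=T[:3,:3]; return -R.T@T[:3,3], R.T@np.array([u[0],-u[1],-1.])
def atz(n,uv,z,c=None):
    o,v=ray(n,uv,c); return o+v*(z-o[2])/v[2]
def save(n,f,im=None):
    im=robot.get_image(n) if im is None else im
    cv2.imwrite('pics/'+f,im[:,:,::-1]); return im
E
python3 - <<'E'
from h import *
a=save('scene','s0.png'); b=save('top','t0.png')
cv2.imwrite('pics/s0b.png',cv2.resize(a,(800,600),interpolation=cv2.INTER_CUBIC)[:,:,::-1])
cv2.imwrite('pics/t0b.png',cv2.resize(b,(800,600),interpolation=cv2.INTER_CUBIC)[:,:,::-1])
for n in('scene','top'):
    K,d,T=calib(n); print(n,K[0,0],d,-T[:3,:3].T@T[:3,3])
print(robot.get_obs())
E
```

```text
scene 366.9059819427404 [-0.11865579  0.          0.          0.          0.        ] [-0.45415973 -1.13342777  0.7014553 ]
top 438.20168444595225 [0.05299901 0.         0.         0.         0.        ] [ 0.22532311 -0.08832287  1.42939676]
{'time': 0.1, 'joints': array([-1.42463277e+00,  4.91499156e-01,  1.55941529e+00, -3.31206287e-05,
        1.09168402e+00, -1.05593922e-01]), 'joint_vel': array([ 0.00040793, -0.00079382, -0.00238852,  0.00167676,  0.00126437,
       -0.00146003]), 'joint_torque': array([ 2.36263128e-03, -6.13624477e+01, -2.58606577e+01,  6.93905982e-02,
        4.69979353e-02, -5.93243863e-05]), 'tool_pos': array([ 0.15567652, -0.60506949,  0.21411103]), 'eef_rot': array([-3.11573544e+00, -3.94313815e-01,  7.81676877e-05]), 'contact_force': array([ 0.57988908, -0.04361105,  0.37740716]), 'moment': array([-0.03017973, -0.01602317,  0.00306995]), 'grip_force': 0.0, 'gripper_width': 1.000870745897941}
```

View pics/s0b.png

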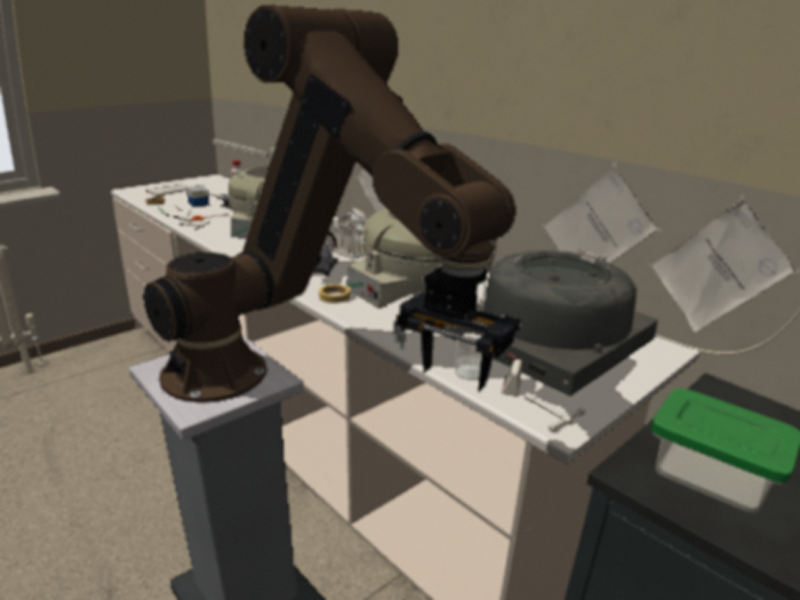

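View pics/t0b.png

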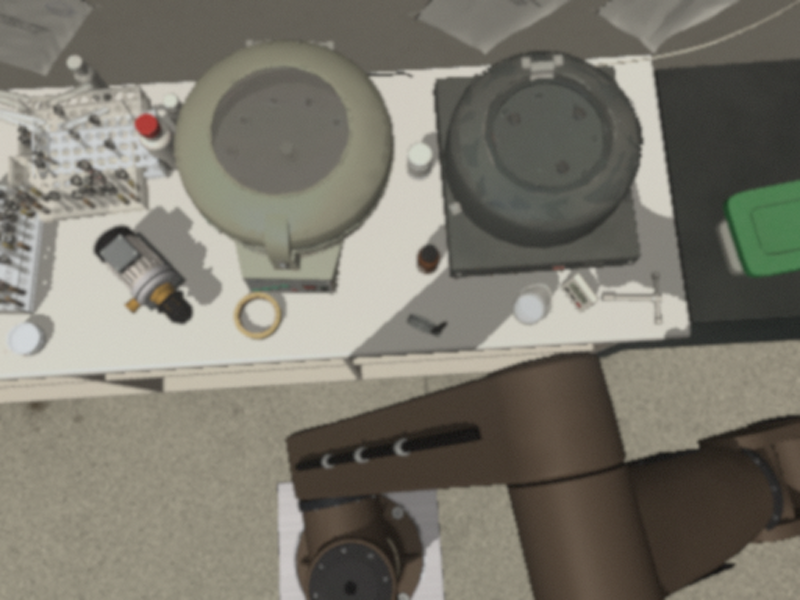

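The scene view shows the arm in front of the bench. In the top view (800x600), the pump is at about (145,275) with its cap nose at (180,312), and the clamp is at about (427,324) with its key at (438,328). I'll enlarge both.

```bash
python3 - <<'E'
from h import *
im=cv2.imread('pics/t0.png')
a=cv2.resize(im[190:222,252:296],(800,582),interpolation=cv2.INTER_CUBIC)[:290*2]
a=cv2.resize(im[192:222,252:292],(400,300),interpolation=cv2.INTER_CUBIC)
b=cv2.resize(im[140:215,55:155],(800,600),interpolation=cv2.INTER_CUBIC)
b[:225,400:700]=cv2.resize(a,(300,225))
cv2.imwrite('pics/c1.png',b)
for n,uv,z in(('clamp',(427,324),.06),('key',(438,328),.077),('nose',(187,315),.078),('motor',(110,240),.078),('tape',(258,315),.02),('beaker?',(530,305),.05),('bottle',(428,258),.09)):
    print(n,atz('top',np.array(uv)*.64,z))
E
```

```text
clamp [ 0.44382888 -0.16282268  0.06      ]
key [ 0.43172303 -0.18324147  0.077     ]
nose [0.48852933 0.31499384 0.078     ]
motor [0.65306872 0.4693759  0.078     ]
tape [0.49075799 0.18558584 0.02      ]
beaker? [ 0.47196065 -0.3763212   0.05      ]
bottle [ 0.57349227 -0.17261984  0.09      ]
```

View pics/c1.png

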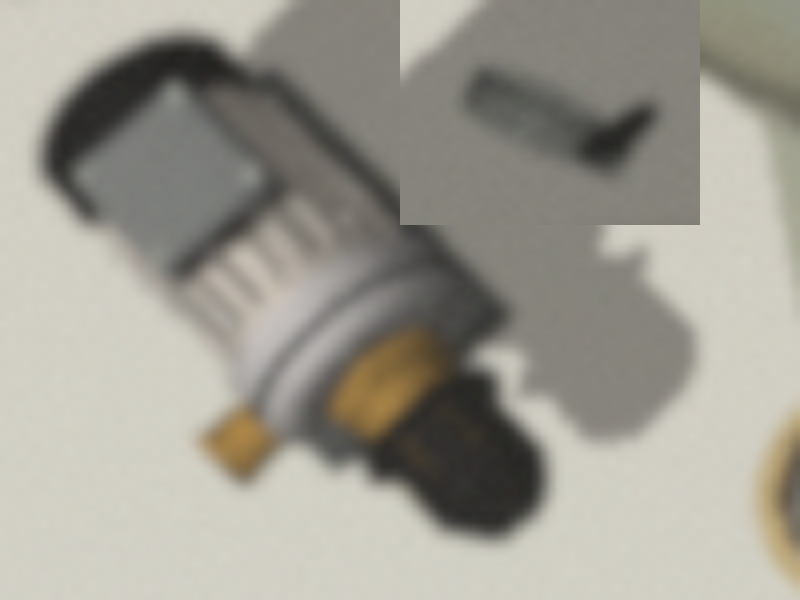

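```bash
cat >> h.py <<'E'
from scipy.spatial.transform import Rotation as Ro
def tool(phi): return np.array([[np.cos(phi),np.sin(phi),0],[np.sin(phi),-np.cos(phi),0],[0,0,-1]])
def goto(pos,phi):
    o=robot.get_obs(); R=Ro.from_rotvec(o['eef_rot']).as_matrix()
    print('now',o['tool_pos'].round(4),'phi',np.degrees(np.arctan2(R[1,0],R[0,0])).round(2),'t',o['time'],'F',o['contact_force'].round(1),'w',o['gripper_width'],'j',o['joints'].round(2))
    print('d mm',(R.T@(np.array(pos)-o['tool_pos'])*1000).round(1),'rot deg',np.degrees(Ro.from_matrix(R.T@tool(phi)).as_rotvec()).round(2))
E
python3 - <<'E'
from h import *
o=robot.get_obs(); K,d,T=calib('wrist'); R=Ro.from_rotvec(o['eef_rot']).as_matrix()
C=-T[:3,:3].T@T[:3,3]; print('cam in tool',R.T@(C-o['tool_pos']),'axis',R.T@T[:3,:3].T@[0,0,-1],'right',R.T@T[:3,:3].T@[1,0,0],K[0,0],d)
goto([.432,-.183,.25],np.radians(127))
E
```

```text
cam in tool [ 0.06843297  0.00132253 -0.16965353] axis [-2.43252626e-01  2.29403837e-04  9.69962941e-01] right [ 6.21513350e-05  9.99999974e-01 -2.20921178e-04] 326.20389055811916 [-0.00825569  0.          0.          0.          0.        ]
now [ 0.1557 -0.6051  0.2141] phi 14.43 t 0.1 F [ 0.6 -0.   0.4] w 1.000870745897941 j [-1.42  0.49  1.56 -0.    1.09 -0.11]
d mm [ 372.8 -340.   -35.5] rot deg [-3.0000e-02 -6.0000e-02 -1.1257e+02]
```

Request:
arm_command:
  motion:
    - {"dx": 25,"dy": -21,"dz": -5,"az": -7}
    - {"dx": 50,"dy": -43,"dz": -10,"az": -14}
    - {"dx": 75,"dy": -64,"dz": -15,"az": -21}
    - {"dx": 100,"dy": -85,"dz": -20,"az": -28}
    - {"dx": 125,"dy": -107,"dz": -25,"az": -35}
    - {"dx": 150,"dy": -130,"dz": -30,"az": -42}
    - {"dx": 175,"dy": -152,"dz": -35,"az": -49}
    - {"dx": 200,"dy": -175,"dz": -36,"az": -56}

```text
invalid input
```

```bash
python3 - <<'E'
from h import *
goto([.432,-.183,.25],np.radians(127))
E
```

```text
now [ 0.1557 -0.6051  0.2141] phi 14.43 t 0.1 F [ 0.6 -0.   0.4] w 1.000870745897941 j [-1.42  0.49  1.56 -0.    1.09 -0.11]
d mm [ 372.8 -340.   -35.5] rot deg [-3.0000e-02 -6.0000e-02 -1.1257e+02]
```

Request:
arm_command:
  motion:
    - {"dx": 25,"dy": -21,"dz": -5,"ax": 0,"ay": 0,"az": -7}
    - {"dx": 50,"dy": -43,"dz": -10,"ax": 0,"ay": 0,"az": -14}
    - {"dx": 75,"dy": -64,"dz": -15,"ax": 0,"ay": 0,"az": -21}
    - {"dx": 100,"dy": -85,"dz": -20,"ax": 0,"ay": 0,"az": -28}
    - {"dx": 125,"dy": -107,"dz": -25,"ax": 0,"ay": 0,"az": -35}
    - {"dx": 150,"dy": -130,"dz": -30,"ax": 0,"ay": 0,"az": -42}
    - {"dx": 175,"dy": -152,"dz": -35,"ax": 0,"ay": 0,"az": -49}
    - {"dx": 200,"dy": -175,"dz": -36,"ax": 0,"ay": 0,"az": -56}
  hand: 1
  force: 30

```text
time: 0.77
tool_pos: [0.3065, -0.3847, 0.2512]
eef_rot: [2.561, 1.818, -0.0]
contact_force: [1.2, -0.1, 0.1]
gripper_width: 0.996
grip_force: 0.0
```

```bash
python3 - <<'E'
from h import *
goto([.432,-.183,.25],np.radians(127))
E
```

```text
now [ 0.3065 -0.3847  0.2512] phi 70.76 t 0.7667 F [ 1.2 -0.1  0.1] w 0.9957378515946655 j [-1.03  0.26  1.83  0.    1.05 -0.7 ]
d mm [231.8  52.    1.1] rot deg [ 2.000e-02  4.000e-02 -5.624e+01]
```

Request:
arm_command:
  motion:
    - {"dx": 29,"dy": 6,"dz": 0,"ax": 0,"ay": 0,"az": -7}
    - {"dx": 58,"dy": 13,"dz": 0,"ax": 0,"ay": 0,"az": -14}
    - {"dx": 87,"dy": 20,"dz": 0,"ax": 0,"ay": 0,"az": -21}
    - {"dx": 116,"dy": 26,"dz": 0,"ax": 0,"ay": 0,"az": -28}
    - {"dx": 145,"dy": 33,"dz": 0,"ax": 0,"ay": 0,"az": -35}
    - {"dx": 174,"dy": 39,"dz": 0,"ax": 0,"ay": 0,"az": -42}
    - {"dx": 203,"dy": 46,"dz": 0,"ax": 0,"ay": 0,"az": -49}
    - {"dx": 232,"dy": 52,"dz": 0,"ax": 0,"ay": 0,"az": -56}
  hand: 0.2
  force: 30

```text
time: 1.43
tool_pos: [0.4331, -0.1834, 0.2505]
eef_rot: [-1.407, -2.809, 0.0]
contact_force: [0.5, -0.2, -0.3]
gripper_width: 0.605
grip_force: 0.0
```

```bash
python3 - <<'E'
from h import *
robot.get_image('top');robot.get_image('top')
goto([.432,-.183,.25],np.radians(127))
c=calib('wrist'); np.savez('w1.npz',K=c[0],d=c[1],T=c[2])
im=save('wrist','w1.png')
uv=proj('wrist',[[.432,-.183,.077],[.445,-.165,.031]],c);print(uv)
u,v=uv[0].astype(int); x0,y0=max(0,u-110),max(0,v-75); print(x0,y0)
cr=im[y0:y0+150,x0:x0+200]
cv2.imwrite('pics/w1c.png',cv2.resize(cr,None,fx=4,fy=4,interpolation=cv2.INTER_CUBIC)[:,:,::-1])
E
```

```text
now [ 0.4337 -0.1821  0.2505] phi 126.88 t 1.5333 F [-0.4 -1.2 -0.1] w 0.6001622600531614 j [-0.54  0.23  1.87  0.    1.04 -1.18]
d mm [ 0.3 -1.9  0.5] rot deg [ 0.02 -0.03 -0.12]
[[253.09206997 176.336719  ]
 [270.92602811 163.69185976]]
143 101
```

View pics/w1c.png

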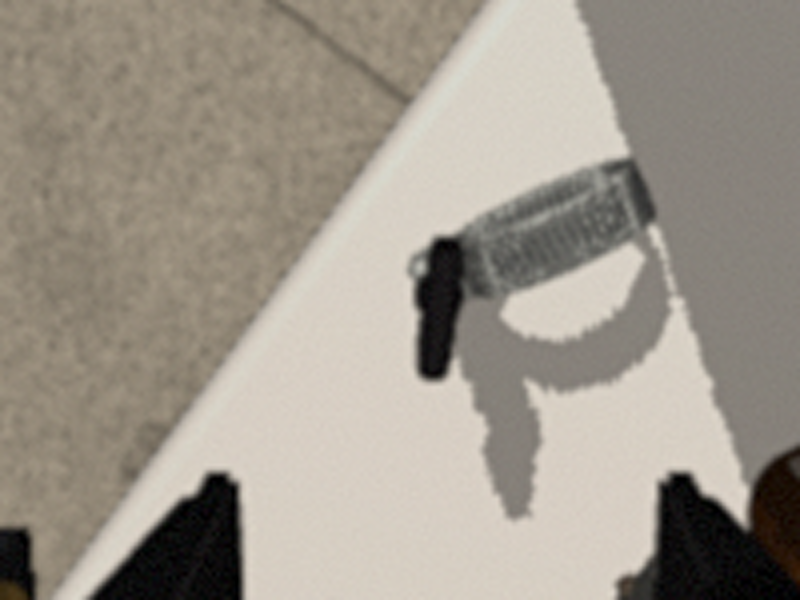

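The crop (origin 143,101, x4) shows the black key from (445,240) to (432,378). The band's far-end corners are at about (632,160) and (655,222), and the clamp is standing. I'll fit a model to this.

```bash
cat >> h.py <<'E'
from scipy.optimize import minimize
def box(cx,cy,yaw,hx,hy,z0,z1):
    P=np.array([[a*hx,b*hy,0] for a in(-1,1) for b in(-1,1)])@Ro.from_euler('z',yaw).as_matrix().T+[cx,cy,0]
    return np.vstack([P+[0,0,z0],P+[0,0,z1]])
def hullmask(uv,S,x0,y0,shape):
    m=np.zeros(shape,np.uint8); h=cv2.convexHull(((uv-[x0,y0]+.5)*S-.5).astype(np.float32))
    cv2.fillConvexPoly(m,np.round(h).astype(int),1); return m
E
python3 - <<'E'
from h import *
f=np.load('w1.npz'); c=(f['K'],f['d'],f['T'])
g=cv2.imread('pics/w1.png',0)[101:251,143:343]; S=6
G=cv2.resize(g,None,fx=S,fy=S,interpolation=cv2.INTER_CUBIC)
m=(G<65).astype(np.uint8); n,l,st,ce=cv2.connectedComponentsWithStats(m)
i=l[int(310/4*S),int(438/4*S)]; m=(l==i).astype(np.uint8); print(st[i]/S*4)
def cost(p):
    q=hullmask(proj('wrist',box(p[0],p[1],p[2],.018,.0045,.062,.092),c),S,143,101,m.shape)
    return -(q&m).sum()/(q|m).sum()
best=min((minimize(cost,[x,y,w],method='Nelder-Mead',options=dict(initial_simplex=np.array([[x,y,w],[x+.01,y,w],[x,y+.01,w],[x,y,w+.3]]))) for x,y,w in[(.432,-.183,-.9),(.44,-.19,-1.1),(.425,-.175,-.7)]),key=lambda r:r.fun)
print(best.x,np.degrees(best.x[2]),best.fun)
x,y,w=best.x
# ring yaw: compare silhouette extreme corners
t=np.linspace(0,2*np.pi,120)
for yd in range(-40,-9,3):
    R=Ro.from_euler('z',np.radians(yd)).as_matrix(); o=np.array([x,y,.031])+R@[0,.0385,0]
    out=[]
    for s in(.009,-.009):
        P=np.c_[0*t+s,.031*np.cos(t),.031*np.sin(t)]@R.T+o; uv=proj('wrist',P,c); uv=(uv-[143,101])*4
        out+=[uv[uv[:,0].argmax()].round(),uv[uv[:,1].argmin()].round()]
    print(yd,*out)
ov=cv2.resize(cv2.imread('pics/w1.png')[101:251,143:343],None,fx=4,fy=4,interpolation=cv2.INTER_CUBIC)
E
```

```text
[ 417.33333333  238.66666667   58.          139.33333333 7404.66666667]
[ 0.44311111 -0.17188889 -1.06666667] -61.11549814728782 0.0
-40 [728. 246.] [698. 238.] [717. 186.] [698. 181.]
-37 [727. 234.] [704. 227.] [713. 175.] [699. 170.]
-34 [725. 222.] [709. 216.] [708. 163.] [697. 159.]
-31 [723. 210.] [709. 204.] [703. 152.] [694. 149.]
-28 [720. 198.] [709. 193.] [697. 141.] [690. 138.]
-25 [717. 186.] [708. 181.] [690. 131.] [686. 128.]
-22 [712. 174.] [706. 170.] [683. 120.] [679. 118.]
-19 [708. 163.] [701. 159.] [675. 111.] [671. 108.]
-16 [702. 152.] [698. 148.] [667. 101.] [664.  99.]
-13 [696. 141.] [692. 137.] [658.  92.] [656.  90.]
-10 [690. 130.] [685. 127.] [649.  84.] [646.  81.]<stdin>:9: RuntimeWarning: overflow encountered in scalar negative
```

```bash
cat >> h.py <<'E'
def fitkey(m,c,S,x0,y0,z0,z1,starts,n='wrist'):
    def cost(p):
        q=hullmask(proj(n,box(p[0],p[1],p[2],.018,.0045,z0,z1),c),S,x0,y0,m.shape)
        return -float((q&m).sum())/float((q|m).sum())
    return min((minimize(cost,s,method='Nelder-Mead',options=dict(xatol=1e-4,fatol=1e-4,initial_simplex=np.array([s,s+np.array([.01,0,0]),s+np.array([0,.01,0]),s+np.array([0,0,.3])]))) for s in map(np.array,starts)),key=lambda r:r.fun)
E
python3 - <<'E'
from h import *
f=np.load('w1.npz'); c=(f['K'],f['d'],f['T'])
g=cv2.imread('pics/w1.png',0)[101:251,143:343]; S=6
G=cv2.resize(g,None,fx=S,fy=S,interpolation=cv2.INTER_CUBIC)
m=(G<65).astype(np.uint8); n,l,st,ce=cv2.connectedComponentsWithStats(m)
i=l[int(310/4*S),int(438/4*S)]; m=(l==i).astype(np.uint8)
st=[(a,b,w) for a in(.425,.435) for b in(-.195,-.183) for w in(-1.1,-.8,-.5)]
best=fitkey(m,c,S,143,101,.062,.092,st)
x,y,w=best.x; print(best.x,np.degrees(w),best.fun)
def rim(yd,s):
    t=np.linspace(0,2*np.pi,120); R=Ro.from_euler('z',np.radians(yd)).as_matrix(); o=np.array([x,y,.031])+R@[0,.0385,0]
    return (proj('wrist',np.c_[0*t+s,.031*np.cos(t),.031*np.sin(t)]@R.T+o,c)-[143,101])*4
for yd in range(-40,-9,3):
    out=[]
    for s in(.009,-.009):
        uv=rim(yd,s); out+=[uv[uv[:,0].argmax()].round()]
    d=out[1]-out[0]
    print(yd,*out,np.degrees(np.arctan2(d[1],d[0])))
E
```

```text
[ 0.43155061 -0.18344544 -1.09506573] -62.74264448982135 -0.7746310925622298
-40 [673. 252.] [661. 193.] -101.49656301758577
-37 [672. 240.] [657. 182.] -104.50016676655257
-34 [670. 228.] [652. 170.] -107.24145939893998
-31 [668. 216.] [647. 159.] -110.22485943116808
-28 [665. 204.] [641. 148.] -113.19859051364818
-25 [661. 193.] [634. 138.] -116.1468412355809
-22 [657. 181.] [627. 128.] -119.51149855709032
-19 [652. 170.] [619. 118.] -122.39984017391934
-16 [646. 159.] [611. 108.] -124.46081627137178
-13 [640. 148.] [602.  99.] -127.79394299861673
-10 [634. 137.] [592.  91.] -132.3974377975002
```

```bash
python3 - <<'E'
from h import *
f=np.load('w1.npz'); c=(f['K'],f['d'],f['T'])
im=cv2.imread('pics/w1.png')[141:211,228:318]; S=8
I=cv2.resize(im,None,fx=S,fy=S,interpolation=cv2.INTER_CUBIC); I=cv2.convertScaleAbs(I,alpha=1.6,beta=10)
J=I.copy()
uv=((proj('wrist',box(.43155,-.18345,-1.095,.018,.0045,.062,.092),c)-[228,141]+.5)*S).astype(int)
for a,b in((0,1),(1,3),(3,2),(2,0)): 
    cv2.line(J,tuple(map(int,uv[a])),tuple(map(int,uv[b])),(0,255,0),1); cv2.line(J,tuple(map(int,uv[a+4])),tuple(map(int,uv[b+4])),(0,0,255),1)
x,y=.43155,-.18345
t=np.linspace(0,2*np.pi,120); R=Ro.from_euler('z',np.radians(-30)).as_matrix(); o=np.array([x,y,.031])+R@[0,.0385,0]
for s in(.009,-.009):
    p=((proj('wrist',np.c_[0*t+s,.031*np.cos(t),.031*np.sin(t)]@R.T+o,c)-[228,141]+.5)*S).astype(np.int32)
    cv2.polylines(J,[p],True,(255,0,0),1)
cv2.imwrite('pics/ov1.png',J[:, :720])
E
```

```text
(no output)
```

View pics/ov1.png

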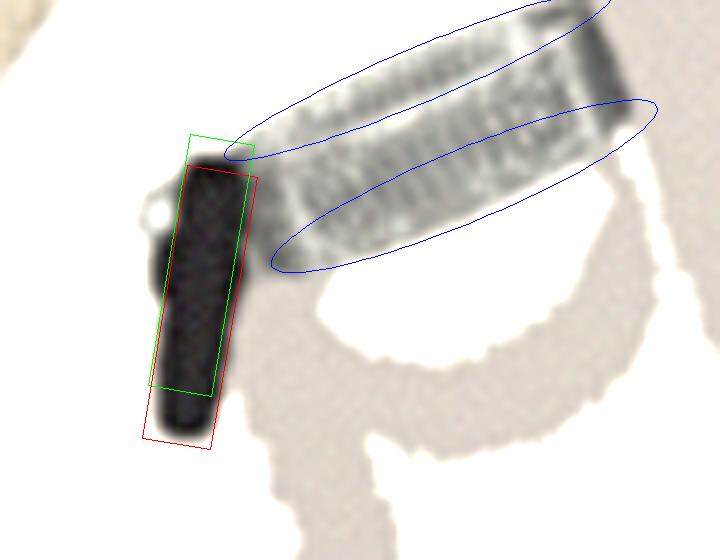

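The overlay shows the key matching at about -61° yaw. The band sits at about -30°, a little short because the screw is already part turned. The next step is to descend and grasp.

```bash
python3 - <<'E'
from h import *
goto([.432,-.1831,.067],np.radians(119))
E
```

```text
now [ 0.4331 -0.1834  0.2505] phi 126.6 t 1.5833 F [-0.5 -0.6 -0.6] w 0.6021530279812203 j [-0.54  0.23  1.87 -0.    1.04 -1.18]
d mm [  0.9  -0.6 183.5] rot deg [-0.01 -0.01  7.6 ]
```

Request:
arm_command:
  motion:
    - {"dx": 1,"dy": -0.5,"dz": 30,"ax": 0,"ay": 0,"az": 4}
    - {"dx": 1,"dy": -0.5,"dz": 60,"ax": 0,"ay": 0,"az": 7.5}
    - {"dx": 1,"dy": -0.5,"dz": 90,"ax": 0,"ay": 0,"az": 7.5}
    - {"dx": 1,"dy": -0.5,"dz": 120,"ax": 0,"ay": 0,"az": 7.5}
    - {"dx": 1,"dy": -0.5,"dz": 145,"ax": 0,"ay": 0,"az": 7.5}
    - {"dx": 1,"dy": -0.5,"dz": 165,"ax": 0,"ay": 0,"az": 7.5}
    - {"dx": 1,"dy": -0.5,"dz": 178,"ax": 0,"ay": 0,"az": 7.5}
    - {"dx": 1,"dy": -0.5,"dz": 183,"ax": 0,"ay": 0,"az": 7.5}
  hand: 0.2
  force: 30

```text
time: 2.25
tool_pos: [0.4304, -0.1849, 0.0658]
eef_rot: [-1.599, -2.701, 0.0]
contact_force: [0.1, 0.1, -0.4]
gripper_width: 0.599
grip_force: 0.0
```

Request:
arm_command:
  motion:
    - {"dx": 0,"dy": 0,"dz": 0,"ax": 0,"ay": 0,"az": 0}
    - {"dx": 0,"dy": 0,"dz": 0,"ax": 0,"ay": 0,"az": 0}
    - {"dx": 0,"dy": 0,"dz": 0,"ax": 0,"ay": 0,"az": 0}
    - {"dx": 0,"dy": 0,"dz": 0,"ax": 0,"ay": 0,"az": 0}
    - {"dx": 0,"dy": 0,"dz": 0,"ax": 0,"ay": 0,"az": 0}
    - {"dx": 0,"dy": 0,"dz": 0,"ax": 0,"ay": 0,"az": 0}
    - {"dx": 0,"dy": 0,"dz": 0,"ax": 0,"ay": 0,"az": 0}
    - {"dx": 0,"dy": 0,"dz": 0,"ax": 0,"ay": 0,"az": 0}
  hand: -1
  force: 40

```text
time: 2.92
tool_pos: [0.4316, -0.1843, 0.0678]
eef_rot: [1.596, 2.706, -0.0]
contact_force: [0.3, 0.4, -0.1]
gripper_width: 0.099
grip_force: 2.4
```

```bash
python3 - <<'E'
from h import *
goto([.432,-.1831,.067],np.radians(119))
c=calib('wrist'); np.savez('w2.npz',K=c[0],d=c[1],T=c[2])
im=save('wrist','w2.png')
cv2.imwrite('pics/w2c.png',cv2.resize(im[130:330,156:356],(600,600),interpolation=cv2.INTER_CUBIC)[:,:,::-1])
E
```

```text
now [ 0.4316 -0.1843  0.0678] phi 118.93 t 2.9167 F [ 0.3  0.4 -0.1] w 0.09907593929923283 j [-0.54  0.5   2.08 -0.    0.56 -1.05]
d mm [0.9 0.9 0.8] rot deg [ 0.01  0.02 -0.07]
```

View pics/w2c.png

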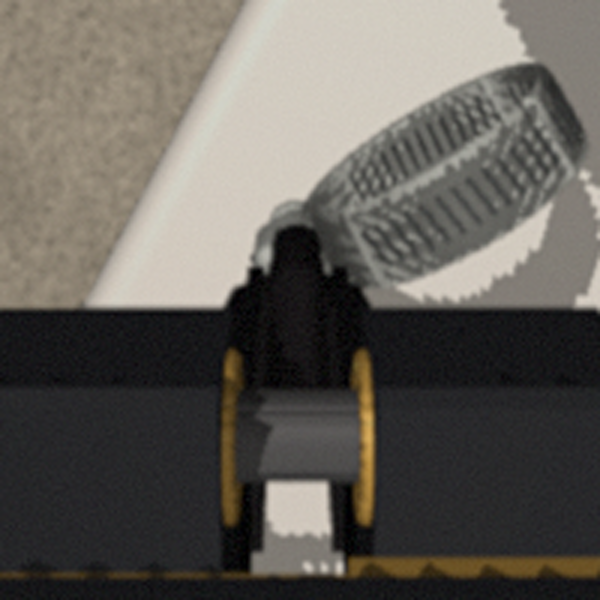

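The gripper holds the key at 9.4 mm. In this crop (origin 156,130, x3) the near rim passes (583,165), (545,208), (480,252), (390,287). The far rim passes (540,65), (480,76), (400,122), (322,190). I'll fit the clamp relative to the tool.

```bash
cat >> h.py <<'E'
from scipy.optimize import least_squares
def fitring(pts,c,crop,S,zc,guess,screw,free=True):
    # pts: list of (rim sign, u, v); fits key x along tool x, yaw of clamp (world), tool frame given by obs
    o=robot.get_obs(); R=Ro.from_rotvec(o['eef_rot']).as_matrix(); t=np.linspace(0,2*np.pi,720); dr=.0014*screw
    def res(p):
        kp=o['tool_pos']+R@[p[0],p[2] if free else 0,0]; Rc=Ro.from_euler('z',p[1]).as_matrix()
        ce=np.array([kp[0],kp[1],zc])+Rc@[0,.0385-dr,0]; r=[]
        for s,u,v in pts:
            uv=proj('wrist',np.c_[0*t+s*.009,(.031-dr)*np.cos(t),(.031-dr)*np.sin(t)]@Rc.T+ce,c)
            r.append(np.linalg.norm(uv-(np.array(crop)+(np.array([u,v])+.5)/S-.5),axis=1).min())
        return np.array(r)
    q=least_squares(res,guess,diff_step=1e-3,x_scale=[.001,.01,.001]); return q.x,res(q.x)
E
python3 - <<'E'
from h import *
f=np.load('w2.npz'); c=(f['K'],f['d'],f['T'])
pts=[(-1,583,165),(-1,545,208),(-1,480,252),(-1,390,287),(1,540,65),(1,480,76),(1,400,122),(1,322,190)]
for sc in(0,.5):
  for fr in (True,False):
    x,r=fitring(pts,c,(156,130),3,.031,[.001,-.53,.001],sc,fr); print(sc,fr,x,np.degrees(x[1]),r.round(1))
E
```

```text
0 True [-0.0059676  -0.3961313   0.00698451] -22.696651408420795 [21.4 23.  21.6 17.7 22.  26.8 28.9 31.6]
0 False [-0.00333669 -0.53090826  0.001     ] -30.41880248117645 [20.  23.  23.8 22.2 27.7 29.4 27.  24.4]
0.5 True [-0.00564848 -0.39133028  0.00768524] -22.421573667602853 [22.  23.5 21.9 18.1 22.2 27.  29.3 32.2]
0.5 False [-0.00250327 -0.54633362  0.001     ] -31.302610863017016 [20.2 23.3 24.5 23.2 28.7 30.  27.  24. ]
```

```bash
python3 - <<'E'
from h import *
f=np.load('w2.npz'); c=(f['K'],f['d'],f['T'])
pts=[(-1,583,165),(-1,545,208),(-1,480,252),(-1,390,287),(1,540,65),(1,480,76),(1,400,122),(1,322,190)]
pts=[(-a,b,d) for a,b,d in pts]
for sc in(0,.5):
  for fr in (True,False):
    x,r=fitring(pts,c,(156,130),3,.031,[.001,-.53,.001],sc,fr); print(sc,fr,x,np.degrees(x[1]),r.round(1))
E
```

```text
0 True [-0.00223934 -0.48508437 -0.00147993] -27.793287142664127 [0.5 0.4 1.1 2.3 1.3 0.3 1.  2.6]
0 False [-0.00292495 -0.44391698  0.001     ] -25.434569254698534 [0.4 0.5 0.9 2.7 1.9 1.8 1.2 1.2]
0.5 True [-1.75188710e-03 -4.81437021e-01 -2.92291430e-04] -27.58430938875878 [0.3 0.2 0.8 1.7 1.1 0.1 0.7 1.8]
0.5 False [-0.00194346 -0.47422071  0.001     ] -27.17084510974571 [0.2 0.2 0.9 1.9 1.4 0.3 0.6 1.5]
```

Request:
arm_command:
  motion:
    - {"dx": 0,"dy": 0,"dz": -8,"ax": 0,"ay": 0,"az": 0}
    - {"dx": 0,"dy": 0,"dz": -25,"ax": 0,"ay": 0,"az": 0}
    - {"dx": 0,"dy": 0,"dz": -50,"ax": 0,"ay": 0,"az": -3}
    - {"dx": 0,"dy": 0,"dz": -85,"ax": 0,"ay": 0,"az": -8}
    - {"dx": 0,"dy": 0,"dz": -120,"ax": 0,"ay": 0,"az": -14}
    - {"dx": 0,"dy": 0,"dz": -155,"ax": 0,"ay": 0,"az": -20}
    - {"dx": 0,"dy": 0,"dz": -190,"ax": 0,"ay": 0,"az": -26}
    - {"dx": 0,"dy": 0,"dz": -215,"ax": 0,"ay": 0,"az": -32}
  hand: -1
  force: 45

```text
time: 3.63
tool_pos: [0.4314, -0.1842, 0.2862]
eef_rot: [0.78, 3.041, -0.001]
contact_force: [-0.4, 0.1, -1.3]
gripper_width: 0.09
grip_force: 45.0
```

```bash
python3 - <<'E'
from h import *
goto([.43,.10,.285],np.radians(170))
goto([.50,.42,.285],np.radians(191))
print(atz('top',(119.4,203.75),.078))
E
```

```text
now [ 0.4314 -0.1842  0.2862] phi 151.23 t 3.6333 F [-0.4  0.1 -1.3] w 0.08975491157455076 j [-0.54  0.19  1.82 -0.    1.13 -1.61]
d mm [138.  248.4   0.8] rot deg [ -0.04   0.16 -18.77]
now [ 0.4314 -0.1842  0.2862] phi 151.23 t 3.6333 F [-0.4  0.1 -1.3] w 0.08975491157455076 j [-0.54  0.19  1.82 -0.    1.13 -1.61]
d mm [2.307e+02 5.626e+02 5.000e-01] rot deg [ -0.07   0.15 -39.77]
[0.4817752  0.31584834 0.078     ]
```

Request:
arm_command:
  motion:
    - {"dx": 10,"dy": 20,"dz": 0,"ax": 0,"ay": 0,"az": -2}
    - {"dx": 28,"dy": 52,"dz": 0,"ax": 0,"ay": 0,"az": -4}
    - {"dx": 46,"dy": 84,"dz": 0,"ax": 0,"ay": 0,"az": -7}
    - {"dx": 64,"dy": 116,"dz": 0,"ax": 0,"ay": 0,"az": -10}
    - {"dx": 82,"dy": 149,"dz": 0,"ax": 0,"ay": 0,"az": -13}
    - {"dx": 100,"dy": 182,"dz": 0,"ax": 0,"ay": 0,"az": -16}
    - {"dx": 119,"dy": 215,"dz": 0,"ax": 0,"ay": 0,"az": -18}
    - {"dx": 138,"dy": 248,"dz": 0,"ax": 0,"ay": 0,"az": -19}
  hand: -1
  force: 45

```text
time: 4.3
tool_pos: [0.4306, 0.1013, 0.2832]
eef_rot: [0.273, 3.13, -0.0]
contact_force: [1.3, 0.1, -1.4]
gripper_width: 0.092
grip_force: 45.0
```

```bash
python3 - <<'E'
from h import *
goto([.49,.42,.285],np.radians(191))
E
```

```text
now [0.4306 0.1013 0.2832] phi 170.04 t 4.3 F [ 1.3  0.1 -1.4] w 0.09164254774868837 j [ 0.08  0.15  1.88 -0.    1.11 -1.32]
d mm [ -3.3 324.2  -1.9] rot deg [-1.000e-02  1.000e-02 -2.096e+01]
```

Request:
arm_command:
  motion:
    - {"dx": 0,"dy": 36,"dz": 0,"ax": 0,"ay": 0,"az": -2}
    - {"dx": 0,"dy": 76,"dz": 0,"ax": 0,"ay": 0,"az": -5}
    - {"dx": 0,"dy": 116,"dz": 0,"ax": 0,"ay": 0,"az": -8}
    - {"dx": -1,"dy": 156,"dz": -1,"ax": 0,"ay": 0,"az": -11}
    - {"dx": -1,"dy": 196,"dz": -2,"ax": 0,"ay": 0,"az": -14}
    - {"dx": -2,"dy": 236,"dz": -2,"ax": 0,"ay": 0,"az": -17}
    - {"dx": -3,"dy": 276,"dz": -2,"ax": 0,"ay": 0,"az": -19}
    - {"dx": -3,"dy": 314,"dz": -2,"ax": 0,"ay": 0,"az": -21}
  hand: -1
  force: 45

```text
time: 4.97
tool_pos: [0.489, 0.4102, 0.2849]
eef_rot: [0.303, -3.127, 0.001]
contact_force: [0.9, -0.6, -0.5]
gripper_width: 0.093
grip_force: 45.0
```

```bash
python3 - <<'E'
from h import *
robot.get_image('top');robot.get_image('top')
goto([.49,.42,.285],np.radians(191))
c=calib('wrist'); np.savez('w3.npz',K=c[0],d=c[1],T=c[2])
im=save('wrist','w3.png')
print(proj('wrist',[[.4818,.3158,.078]],c))
cv2.imwrite('pics/w3c.png',cv2.resize(im[0:300,0:400],(800,600),interpolation=cv2.INTER_CUBIC)[:,:,::-1])
E
```

```text
now [0.4889 0.4123 0.2838] phi -168.8 t 5.0667 F [-0.7 -1.6 -2.3] w 0.0925777663138005 j [ 0.6   0.46  1.43  0.    1.26 -1.17]
d mm [-2.6  7.3 -1.2] rot deg [ 0.02 -0.05  0.2 ]
[[174.67917282 150.19171122]]
```

View pics/w3c.png

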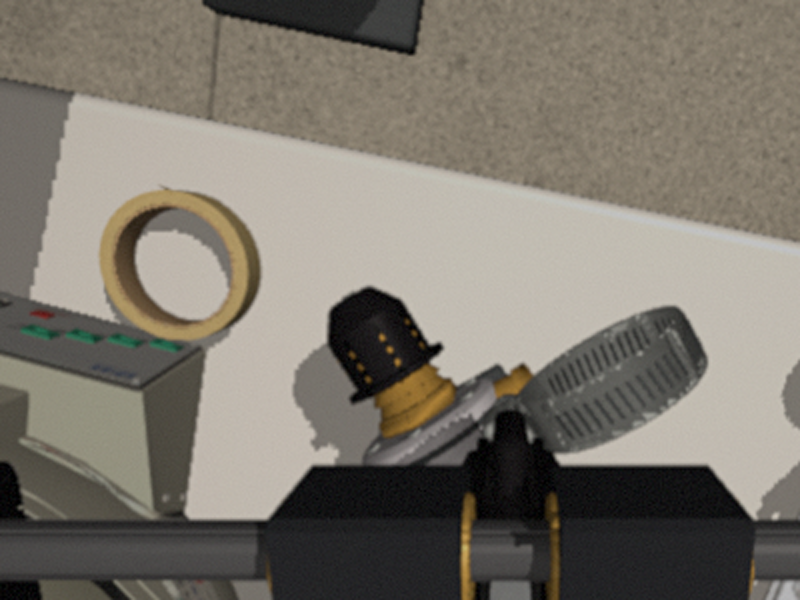

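The view (x2) shows the cap with its nose at (370,290) and its flange running from (355,400) to (440,348). The tape is at (180,265), and the clamp hangs held at right. I'll fit the cap model to its black silhouette, and refit the clamp from this view.

```bash
cat >> h.py <<'E'
def capmask(p,c,S,x0,y0,shape,ft=.0025):
    Rp=Ro.from_euler('z',p[2]).as_matrix(); t=np.linspace(0,2*np.pi,90)
    def ci(x,r): return proj('wrist',np.c_[0*t+x,r*np.cos(t),r*np.sin(t)]@Rp.T+[p[0],p[1],.078],c)
    q=np.zeros(shape,np.uint8)
    for a in([ci(-.024,.025),ci(.009,.025)],[ci(-.024,.025),ci(-.039,.0145),ci(-.0405,.0135)],[ci(.009,.0315),ci(.009+ft,.0315)]):
        q|=hullmask(np.vstack(a),S,x0,y0,shape)
    return q
E
python3 - <<'E'
from h import *
f=np.load('w3.npz'); c=(f['K'],f['d'],f['T'])
x0,y0=150,130; im=cv2.imread('pics/w3.png')[130:215,150:240]; S=8
I=cv2.resize(im,None,fx=S,fy=S,interpolation=cv2.INTER_CUBIC); G=I.max(2)
m=(G<75).astype(np.uint8); m=cv2.morphologyEx(m,cv2.MORPH_CLOSE,np.ones((33,33),np.uint8))
n,l,st,ce=cv2.connectedComponentsWithStats(m); i=l[int((170-y0)*S),int((187-x0)*S)]; m=(l==i).astype(np.uint8); print(st[i])
bs=[]
for ft in(.002,.003,.004):
  def cost(p):
    q=capmask(p,c,S,x0,y0,m.shape,ft); return -float((q&m).sum())/float((q|m).sum())
  best=min((minimize(cost,s,method='Nelder-Mead',options=dict(xatol=1e-4,fatol=1e-4,initial_simplex=np.array([s,s+np.array([.01,0,0]),s+np.array([0,.01,0]),s+np.array([0,0,.1])]))) for s in map(np.array,[(.515,.345,.78),(.51,.35,.7),(.505,.34,.85)])),key=lambda r:r.fun)
  print(ft,best.x,np.degrees(best.x[2]),best.fun); bs.append(best)
b=min(bs,key=lambda r:r.fun); q=capmask(b.x,c,S,x0,y0,m.shape,.003)
for mm,col in((q,(0,0,255)),(m,(0,255,0))): cv2.drawContours(I,cv2.findContours(mm,0,1)[0],-1,col,1)
cv2.imwrite('pics/ov3.png',I)
E
```

```text
[   112    111    457    466 126282]
0.002 [0.51107648 0.34200299 0.71832856] 41.15719497520999 -0.9656369154151427
0.003 [0.51081109 0.34124146 0.71568231] 41.00557577621075 -0.963554177570739
0.004 [0.51021932 0.3409468  0.72580727] 41.58569304724059 -0.9497463956529276
```

View pics/ov3.png

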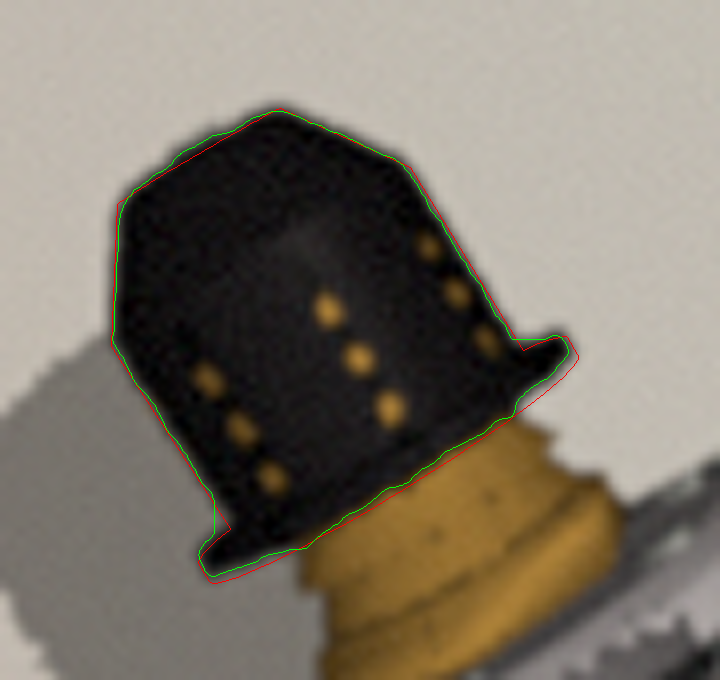

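The fit overlay matches the cap outline closely: seat (0.511,0.342), yaw 41.1°. Next I'll refit the clamp in this view and plan the approach.

```bash
python3 - <<'E'
from h import *
f=np.load('w3.npz'); c=(f['K'],f['d'],f['T'])
pts=[(1,706,360),(1,680,393),(1,620,435),(1,570,450),(-1,672,308),(-1,620,320),(-1,570,345),(-1,525,387)]
o=robot.get_obs(); R=Ro.from_rotvec(o['eef_rot']).as_matrix(); print(o['tool_pos'])
phi=np.arctan2(R[1,0],R[0,0])
for fr in(True,False):
    x,r=fitring(pts,c,(0,0),2,o['tool_pos'][2]-.0368,[-.0018,phi-np.radians(146.4)+2*np.pi,0],.59,fr); print(x,np.degrees(x[1]),np.degrees(x[1]-phi)%360,r.round(1))
yaw=np.radians(41.1); s=np.array([.511,.3418,.078]); Rp=Ro.from_euler('z',yaw).as_matrix()
print('tip->',s+Rp@[-.0405,0,0])
E
```

```text
[0.48865571 0.40995126 0.28381054]
[-0.00142255  0.78584124  0.00080908] 45.02538619712449 213.93291510709741 [0.7 0.1 0.2 2.1 1.6 2.2 0.  1.3]
[-7.02984689e-04  7.45777016e-01  0.00000000e+00] 42.72987544879104 211.63740435876394 [0.1 1.6 0.6 2.  2.1 0.8 0.3 2.1]
tip-> [0.48048068 0.3151763  0.078     ]
```

```bash
cat >> h.py <<'E'
YAW=np.radians(41.1); SEAT=np.array([.511,.3418,.078]); RP=Ro.from_euler('z',YAW).as_matrix(); PHI=YAW-np.radians(213.4)
def tgt(x,y=.0008,z=.0): return SEAT+RP@[x,y,z]-RP@[0,.0385,0]-tool(PHI)@[-.0016,.0002,-.0368]
E
python3 - <<'E'
from h import *
for z in(.15,.25,.3):
    print(z,[atz('top',np.array(p)*.64,z)[:2].round(3) for p in((285,145),(178,150),(200,210),(235,240),(345,250))])
f=np.load('w3.npz'); c=(f['K'],f['d'],f['T'])
print('box corner',[atz('wrist',(100,175),z,c).round(3) for z in(.05,.1,.15)])
print(tgt(0),tgt(-.085))
goto(tgt(-.085,z=.12),PHI); goto(tgt(-.085),PHI)
E
```

```text
0.15 [array([0.807, 0.099]), array([0.808, 0.31 ]), array([0.681, 0.268]), array([0.616, 0.201]), array([ 0.584, -0.01 ])]
0.25 [array([0.761, 0.085]), array([0.762, 0.279]), array([0.645, 0.24 ]), array([0.586, 0.179]), array([ 0.556, -0.016])]
0.3 [array([0.739, 0.077]), array([0.74 , 0.264]), array([0.628, 0.226]), array([0.571, 0.167]), array([ 0.542, -0.019])]
box corner [array([0.535, 0.222, 0.05 ]), array([0.521, 0.243, 0.1  ]), array([0.508, 0.265, 0.15 ])]
[0.53422427 0.31297809 0.0412    ] [0.47017138 0.25710119 0.0412    ]
now [0.4887 0.41   0.2838] phi -168.91 t 5.1167 F [ 0.6 -0.2 -1.9] w 0.08753627990796445 j [ 0.59  0.45  1.43 -0.    1.26 -1.17]
d mm [  47.4 -146.4  122.8] rot deg [-0.04 -0.09  3.39]
now [0.4887 0.41   0.2838] phi -168.91 t 5.1167 F [ 0.6 -0.2 -1.9] w 0.08753627990796445 j [ 0.59  0.45  1.43 -0.    1.26 -1.17]
d mm [  47.2 -146.3  242.8] rot deg [-0.04 -0.09  3.39]
```

```bash
sed -i 's/-.0016,.0002,-.0368/-.0016,.0002,.0368/' h.py; python3 - <<'E'
from h import *
f=np.load('w3.npz'); c=(f['K'],f['d'],f['T'])
for a,b in(((100,175),(246,289)),((70,193),(246,289))):
    o1,v1=ray('wrist',a,c); o2,v2=ray('top',np.array(b)*.64)
    k=np.linalg.lstsq(np.c_[v1,-v2],o2-o1,rcond=None)[0]; print(o1+v1*k[0],o2+v2*k[1])
print(tgt(0),tgt(-.085))
goto(tgt(-.085,z=.06),PHI); goto(tgt(-.085),PHI)
E
```

```text
[0.54335372 0.20884721 0.02083584] [0.54737331 0.20914871 0.02181923]
[0.55557091 0.20145857 0.07982685] [0.53532721 0.19802195 0.07446886]
[0.53422427 0.31297809 0.1148    ] [0.47017138 0.25710119 0.1148    ]
now [0.4887 0.41   0.2838] phi -168.91 t 5.1167 F [ 0.6 -0.2 -1.9] w 0.08753627990796445 j [ 0.59  0.45  1.43 -0.    1.26 -1.17]
d mm [  47.4 -146.4  109.2] rot deg [-0.04 -0.09  3.39]
now [0.4887 0.41   0.2838] phi -168.91 t 5.1167 F [ 0.6 -0.2 -1.9] w 0.08753627990796445 j [ 0.59  0.45  1.43 -0.    1.26 -1.17]
d mm [  47.3 -146.3  169.2] rot deg [-0.04 -0.09  3.39]
```

Request:
arm_command:
  motion:
    - {"dx": 10,"dy": -30,"dz": 0,"ax": 0,"ay": 0,"az": 1}
    - {"dx": 22,"dy": -68,"dz": 0,"ax": 0,"ay": 0,"az": 2}
    - {"dx": 34,"dy": -106,"dz": 5,"ax": 0,"ay": 0,"az": 3}
    - {"dx": 47,"dy": -142,"dz": 20,"ax": 0,"ay": 0,"az": 3.4}
    - {"dx": 47.3,"dy": -146.3,"dz": 50,"ax": 0,"ay": 0,"az": 3.4}
    - {"dx": 47.3,"dy": -146.3,"dz": 90,"ax": 0,"ay": 0,"az": 3.4}
    - {"dx": 47.3,"dy": -146.3,"dz": 130,"ax": 0,"ay": 0,"az": 3.4}
    - {"dx": 47.3,"dy": -146.3,"dz": 160,"ax": 0,"ay": 0,"az": 3.4}
  hand: -1
  force: 45

```text
time: 5.78
tool_pos: [0.4695, 0.2537, 0.1231]
eef_rot: [0.203, -3.134, 0.001]
contact_force: [0.5, -0.5, -1.0]
gripper_width: 0.091
grip_force: 45.0
```

```bash
python3 - <<'E'
from h import *
robot.get_image('top');robot.get_image('top')
goto(tgt(-.085),PHI)
c=calib('wrist'); np.savez('w4.npz',K=c[0],d=c[1],T=c[2])
im=save('wrist','w4.png')
J=cv2.resize(im[90:290,180:380],(600,600),interpolation=cv2.INTER_CUBIC)[:,:,::-1]
cv2.imwrite('pics/w4c.png',J)
print(proj('wrist',[SEAT+RP@[-.0405,0,0],SEAT],c))
E
```

```text
now [0.4684 0.2536 0.1215] phi -172.56 t 5.8833 F [-0.6  1.  -1.5] w 0.09228319864625364 j [ 0.37  0.48  1.88 -0.    0.79 -1.33]
d mm [-2.3  3.2  6.7] rot deg [-0.11 -0.41 -0.26]
[[341.80714565 241.8117442 ]
 [369.83773817 285.47914298]]
```

View pics/w4c.png

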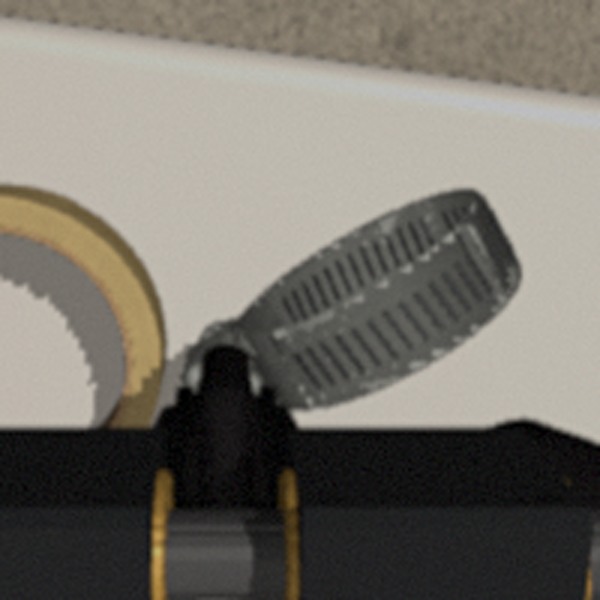

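```bash
cat >> h.py <<'E'
def avg(n=16):
    P=[];W=[]
    for _ in range(n):
        robot.get_image('top'); o=robot.get_obs(); P.append(o['tool_pos']); W.append(Ro.from_rotvec(o['eef_rot']).as_matrix())
    P=np.array(P); R=Ro.from_matrix(W).mean().as_matrix()
    print('avg',P.mean(0).round(5),'sd',P.std(0).round(5),'phi',np.degrees(np.arctan2(R[1,0],R[0,0])).round(2),'F',o['contact_force'].round(1),'t',o['time']); return P.mean(0),R
def fitworld(pts,c,crop,S,zc,g,screw):
    t=np.linspace(0,2*np.pi,720); dr=.0014*screw
    def res(p):
        Rc=Ro.from_euler('z',p[2]).as_matrix(); ce=np.array([p[0],p[1],zc])-Rc@[0,dr,0]; r=[]
        for s,u,v in pts:
            uv=proj('wrist',np.c_[0*t+s*.009,(.031-dr)*np.cos(t),(.031-dr)*np.sin(t)]@Rc.T+ce,c)
            r.append(np.linalg.norm(uv-(np.array(crop)+(np.array([u,v])+.5)/S-.5),axis=1).min())
        return np.array(r)
    q=least_squares(res,g,diff_step=1e-4,x_scale=[.001,.001,.01]); return q.x,res(q.x)
E
python3 - <<'E'
from h import *
P,R=avg()
f=np.load('w4.npz'); c=(f['K'],f['d'],f['T'])
C4=-c[2][:3,:3].T@c[2][:3,3]; print('cam in tool',R.T@(C4-P))
pts=[(1,520,275),(1,500,310),(1,440,355),(1,370,393),(-1,470,190),(-1,400,205),(-1,330,240),(-1,262,300)]
for zc in(.084,.087):
    x,r=fitworld(pts,c,(180,90),3,zc,[.445,.286,.72],.59)
    print(x,np.degrees(x[2]),r.round(1),'in seat frame',RP.T@(np.r_[x[:2],.078]-SEAT),'in tool',R.T@(np.r_[x[:2],zc]-P))
E
```

```text
avg [0.47092 0.25558 0.12558] sd [0.00032 0.00017 0.00083] phi -172.48 F [-0.8 -0.2 -1.8] t 6.7333
cam in tool [ 0.06852371 -0.00236704 -0.16616965]
[0.44472198 0.28188295 0.69091756] 39.58666001759021 [0.2 0.5 0.7 0.8 0.9 0.2 0.9 1.6] in seat frame [-0.08933267 -0.00158177  0.        ] in tool [0.02258042 0.02950002 0.04155943]
[0.44452241 0.28079608 0.69868314] 40.03159527061446 [0.5 0.6 1.  1.5 0.9 0.3 0.6 2. ] in seat frame [-0.09019755 -0.0022696   0.        ] in tool [0.02291671 0.02844926 0.03855877]
```

```bash
python3 - <<'E'
from h import *
P,R=avg(10)
c5=calib('wrist'); C5=-c5[2][:3,:3].T@c5[2][:3,3]; ct=R.T@(C5-P); print('cam in tool calm',ct)
Q=R.T@c5[2][:3,:3].T   # cam axes in tool
W={2:[(1,583,165),(1,545,208),(1,480,252),(1,390,287),(-1,540,65),(-1,480,76),(-1,400,122),(-1,322,190)],
3:[(1,706,360),(1,680,393),(1,620,435),(1,570,450),(-1,672,308),(-1,620,320),(-1,570,345),(-1,525,387)],
4:[(1,520,275),(1,500,310),(1,440,355),(1,370,393),(-1,470,190),(-1,400,205),(-1,330,240),(-1,262,300)]}
for k,crop,S in((2,(156,130),3),(3,(0,0),2),(4,(180,90),3)):
    f=np.load(f'w{k}.npz'); c=(f['K'],f['d'],f['T']); Ck=-c[2][:3,:3].T@c[2][:3,3]
    Rt=c[2][:3,:3].T@Q.T; tp=Ck-Rt@ct; ph=np.degrees(np.arctan2(Rt[1,0],Rt[0,0]))
    for dz in(.037,.035):
        x,r=fitworld(W[k],c,crop,S,tp[2]-dz,np.r_[(tp+Rt@[.022,.0315,.037])[:2],np.radians(ph+213.4)],.59)
        print(k,'tcp',tp.round(4),ph.round(2),'org in tool',(Rt.T@(np.r_[x[:2],tp[2]-dz]-tp)).round(4),'yaw off',(np.degrees(x[2])-ph)%360,abs(r).mean().round(2))
E
```

```text
avg [0.47061 0.25551 0.12454] sd [1.e-05 1.e-05 2.e-05] phi -172.47 F [-1.   0.2 -1.5] t 7.2333
cam in tool calm [ 0.06720132 -0.00124798 -0.16966723]
2 tcp [ 0.4332 -0.1844  0.0678] 118.93 org in tool [0.0203 0.0307 0.037 ] yaw off 213.5741560106928 0.75
2 tcp [ 0.4332 -0.1844  0.0678] 118.93 org in tool [0.0207 0.0301 0.035 ] yaw off 213.5322517342535 0.98
3 tcp [0.4888 0.4122 0.2837] -168.8 org in tool [0.0211 0.0314 0.037 ] yaw off 214.59882708923624 0.91
3 tcp [0.4888 0.4122 0.2837] -168.8 org in tool [0.0215 0.0308 0.035 ] yaw off 214.52639357504086 1.06
4 tcp [0.4684 0.2536 0.1215] -172.56 org in tool [0.0196 0.031  0.0371] yaw off 212.43709020961376 0.78
4 tcp [0.4684 0.2536 0.1215] -172.56 org in tool [0.0198 0.0303 0.0351] yaw off 212.66260830374833 0.9
```

```bash
cat >> h.py <<'E'
PHI=YAW-np.radians(213.5); OFF=np.array([.0204,.0312,.037])
def tgt(x,y=.0008,z=.0): return SEAT+RP@[x,y,z]-tool(PHI)@OFF
def where(P,R): print('clamp in seat mm',(RP.T@(P+R@OFF-SEAT)*1000).round(1))
E
python3 - <<'E'
from h import *
P,R=avg(2); where(P,R)
for x in(-.06,0): goto(tgt(x),PHI)
E
```

```text
avg [0.47061 0.2555  0.12458] sd [1.e-05 0.e+00 1.e-05] phi -172.47 F [-0.6  0.6 -1.7] t 7.3333
clamp in seat mm [-86.9  -1.2   9.6]
now [0.4706 0.2555 0.1246] phi -172.47 t 7.3333 F [-0.6  0.6 -1.7] w 0.09018831499825491 j [ 0.37  0.48  1.88 -0.    0.79 -1.33]
d mm [-21.3  16.6   9.6] rot deg [-0.    0.   -0.07]
now [0.4706 0.2555 0.1246] phi -172.47 t 7.3333 F [-0.6  0.6 -1.7] w 0.09018831499825491 j [ 0.37  0.48  1.88 -0.    0.79 -1.33]
d mm [-71.3  49.8   9.6] rot deg [-0.    0.   -0.07]
```

Request:
arm_command:
  motion:
    - {"dx": -5,"dy": 4,"dz": 3,"ax": 0,"ay": 0,"az": 0}
    - {"dx": -10,"dy": 8,"dz": 6,"ax": 0,"ay": 0,"az": 0}
    - {"dx": -15,"dy": 12,"dz": 8,"ax": 0,"ay": 0,"az": 0}
    - {"dx": -21.3,"dy": 16.6,"dz": 9.6,"ax": 0,"ay": 0,"az": 0}
    - {"dx": -21.3,"dy": 16.6,"dz": 9.6,"ax": 0,"ay": 0,"az": 0}
    - {"dx": -21.3,"dy": 16.6,"dz": 9.6,"ax": 0,"ay": 0,"az": 0}
    - {"dx": -21.3,"dy": 16.6,"dz": 9.6,"ax": 0,"ay": 0,"az": 0}
    - {"dx": -21.3,"dy": 16.6,"dz": 9.6,"ax": 0,"ay": 0,"az": 0}
  hand: -1
  force: 45

```text
time: 8.0
tool_pos: [0.4894, 0.2746, 0.115]
eef_rot: [0.206, -3.135, 0.0]
contact_force: [0.1, -0.2, -1.1]
gripper_width: 0.096
grip_force: 45.0
```

```bash
python3 - <<'E'
from h import *
P,R=avg(8); where(P,R)
P,R=avg(1); goto(tgt(-.03),PHI)
for x in(-.005,): goto(tgt(x),PHI)
E
```

```text
avg [0.4895  0.27466 0.1151 ] sd [6.e-05 3.e-05 3.e-05] phi -172.48 F [ 0.6 -0.7 -1.7] t 8.4
clamp in seat mm [-60.1   0.8   0.1]
avg [0.48956 0.27471 0.11503] sd [0. 0. 0.] phi -172.48 F [ 0.4 -0.1 -1.2] t 8.45
now [0.4896 0.2747 0.115 ] phi -172.48 t 8.45 F [ 0.4 -0.1 -1.2] w 0.09260849900900961 j [ 0.39  0.52  1.82 -0.    0.8  -1.31]
d mm [-25.   16.6   0. ] rot deg [-0.    0.   -0.08]
now [0.4896 0.2747 0.115 ] phi -172.48 t 8.45 F [ 0.4 -0.1 -1.2] w 0.09260849900900961 j [ 0.39  0.52  1.82 -0.    0.8  -1.31]
d mm [-45.9  30.4   0. ] rot deg [-0.    0.   -0.08]
```

Request:
arm_command:
  motion:
    - {"dx": -5,"dy": 3.3,"dz": 0,"ax": 0,"ay": 0,"az": 0}
    - {"dx": -10,"dy": 6.6,"dz": 0,"ax": 0,"ay": 0,"az": 0}
    - {"dx": -15,"dy": 10,"dz": 0,"ax": 0,"ay": 0,"az": 0}
    - {"dx": -20,"dy": 13.3,"dz": 0,"ax": 0,"ay": 0,"az": 0}
    - {"dx": -25,"dy": 16.6,"dz": 0,"ax": 0,"ay": 0,"az": 0}
    - {"dx": -29,"dy": 19.3,"dz": 0,"ax": 0,"ay": 0,"az": 0}
    - {"dx": -33.3,"dy": 22.1,"dz": 0,"ax": 0,"ay": 0,"az": 0}
    - {"dx": -33.3,"dy": 22.1,"dz": 0,"ax": 0,"ay": 0,"az": 0}
  hand: -1
  force: 45

```text
time: 9.12
tool_pos: [0.5204, 0.3016, 0.1149]
eef_rot: [-0.206, 3.134, 0.0]
contact_force: [-1.2, -0.3, -1.0]
gripper_width: 0.09
grip_force: 45.0
```

```bash
python3 - <<'E'
from h import *
P,R=avg(6); where(P,R)
o=robot.get_obs(); print(o['contact_force'],RP.T@o['contact_force'],o['moment'])
goto(tgt(-.002),PHI)
E
```

```text
avg [0.51956 0.30099 0.1149 ] sd [1.5e-04 1.5e-04 9.0e-05] phi -172.47 F [-0.1  0.2 -1.9] t 9.4167
clamp in seat mm [-20.1   0.9  -0.1]
[-0.06293737  0.22275123 -1.92370293] [ 0.09900385  0.20923064 -1.92370293] [ 0.12573462 -0.19506629 -0.02438729]
now [0.5195 0.3009 0.115 ] phi -172.48 t 9.4167 F [-0.1  0.2 -1.9] w 0.09187372123598994 j [ 0.42  0.57  1.72 -0.    0.85 -1.29]
d mm [-15.3  10.1   0. ] rot deg [-0.01 -0.01 -0.08]
```

Request:
arm_command:
  motion:
    - {"dx": -3,"dy": 2,"dz": 0,"ax": 0,"ay": 0,"az": 0}
    - {"dx": -6,"dy": 4,"dz": 0,"ax": 0,"ay": 0,"az": 0}
    - {"dx": -9,"dy": 6,"dz": 0,"ax": 0,"ay": 0,"az": 0}
    - {"dx": -12,"dy": 8,"dz": 0,"ax": 0,"ay": 0,"az": 0}
    - {"dx": -14.5,"dy": 9.6,"dz": 0,"ax": 0,"ay": 0,"az": 0}
    - {"dx": -16,"dy": 10.6,"dz": 0,"ax": 0,"ay": 0,"az": 0}
    - {"dx": -16,"dy": 10.6,"dz": 0,"ax": 0,"ay": 0,"az": 0}
  hand: -1
  force: 45

```text
time: 10.0
tool_pos: [0.5343, 0.3137, 0.1148]
eef_rot: [0.206, -3.135, 0.001]
contact_force: [-0.8, -0.9, -1.8]
gripper_width: 0.093
grip_force: 45.0
```

```bash
cat >> h.py <<'E'
def st(n=6):
    P,R=avg(n); where(P,R); o=robot.get_obs(); print('F pump',(RP.T@o['contact_force']).round(1),'M',o['moment'].round(2),'w',o['gripper_width'],o['grip_force'])
    return P,R
E
python3 - <<'E'
from h import *
st()
E
```

```text
avg [0.53415 0.31368 0.11496] sd [2.e-05 3.e-05 8.e-05] phi -172.48 F [-0.4 -0.  -2. ] t 10.3
clamp in seat mm [-0.8  0.9 -0. ]
F pump [-0.3  0.3 -2. ] M [ 0.02 -0.16  0.01] w 0.09050492348960572 44.978891015052795
```

Request:
arm_command:
  motion:
    - {"dx": -0.4,"dy": 0.3,"dz": 0,"ax": 0,"ay": 0,"az": 0}
    - {"dx": -0.8,"dy": 0.55,"dz": 0,"ax": 0,"ay": 0,"az": 0}
    - {"dx": -1.2,"dy": 0.8,"dz": 0,"ax": 0,"ay": 0,"az": 0}
    - {"dx": -1.7,"dy": 1.1,"dz": 0,"ax": 0,"ay": 0,"az": 0}
    - {"dx": -1.7,"dy": 1.1,"dz": 0,"ax": 0,"ay": 0,"az": 0}
    - {"dx": -1.7,"dy": 1.1,"dz": 0,"ax": 0,"ay": 0,"az": 0}
  hand: -1
  force: 45

```text
time: 10.8
tool_pos: [0.5351, 0.3144, 0.1149]
eef_rot: [0.206, -3.133, 0.002]
contact_force: [-3.2, -4.1, 1.8]
gripper_width: 0.091
grip_force: 45.0
```

```bash
python3 - <<'E'
from h import *
st()
E
```

```text
avg [0.53509 0.31442 0.11493] sd [1.e-05 1.e-05 2.e-05] phi -172.47 F [-4.3 -4.7  2.1] t 11.1
clamp in seat mm [ 0.3  0.8 -0.1]
F pump [-6.3 -0.7  2.1] M [-0.87  0.61  0.05] w 0.09542248796993628 44.97000217437744
```

The band is home against the flange (6 N push). Next I shift 2.3 mm to match the snug offset, then turn.

Request:
arm_command:
  motion:
    - {"dx": 0.4,"dy": 0.6,"dz": 0,"ax": 0,"ay": 0,"az": 0}
    - {"dx": 0.8,"dy": 1.2,"dz": 0,"ax": 0,"ay": 0,"az": 0}
    - {"dx": 1.2,"dy": 1.9,"dz": 0,"ax": 0,"ay": 0,"az": 0}
    - {"dx": 1.2,"dy": 1.9,"dz": 0,"ax": 0,"ay": 0,"az": 0}
    - {"dx": 1.2,"dy": 1.9,"dz": 0,"ax": 0,"ay": 0,"az": 0}
  hand: -1
  force: 45

```text
time: 11.52
tool_pos: [0.5338, 0.3159, 0.1147]
eef_rot: [0.206, -3.133, 0.003]
contact_force: [-2.3, -6.2, -1.1]
gripper_width: 0.095
grip_force: 45.0
```

```bash
python3 - <<'E'
from h import *
st()
E
```

```text
avg [0.5338  0.31589 0.11468] sd [1.e-05 1.e-05 1.e-05] phi -172.46 F [-1.9 -6.7 -1.3] t 11.8167
clamp in seat mm [ 0.3  2.8 -0.3]
F pump [-5.8 -3.8 -1.3] M [-1.2   0.31  0.04] w 0.09221489324518635 44.965837597846985
```

Request:
arm_command:
  motion:
    - {"dx": 0,"dy": 0.1,"dz": 0,"ax": 0,"ay": 0,"az": 5}
    - {"dx": 0,"dy": 0.2,"dz": 0,"ax": 0,"ay": 0,"az": 11}
    - {"dx": 0,"dy": 0.3,"dz": 0,"ax": 0,"ay": 0,"az": 17}
    - {"dx": -0.1,"dy": 0.4,"dz": 0,"ax": 0,"ay": 0,"az": 23}
    - {"dx": -0.1,"dy": 0.5,"dz": 0,"ax": 0,"ay": 0,"az": 29}
    - {"dx": -0.2,"dy": 0.6,"dz": 0,"ax": 0,"ay": 0,"az": 35}
    - {"dx": -0.2,"dy": 0.6,"dz": 0,"ax": 0,"ay": 0,"az": 40}
    - {"dx": -0.2,"dy": 0.6,"dz": 0,"ax": 0,"ay": 0,"az": 40}
  hand: -1
  force: 45

```text
time: 12.48
tool_pos: [0.5334, 0.3161, 0.1146]
eef_rot: [-0.886, -3.012, 0.005]
contact_force: [-3.6, -7.4, 0.5]
gripper_width: 0.091
grip_force: 45.0
```

```bash
python3 - <<'E'
from h import *
st()
E
```

```text
avg [0.53341 0.31614 0.11458] sd [3.e-05 1.e-05 1.e-05] phi 147.52 F [-4.1 -8.1  1.1] t 12.7833
clamp in seat mm [24.  -5.7 -0.5]
F pump [-8.4 -3.4  1.1] M [-1.62  0.66  0.05] w 0.08812957184539981 44.96923863887787
```

Request:
arm_command:
  motion:
    - {"dx": 0,"dy": 0.1,"dz": 0,"ax": 0,"ay": 0,"az": 5}
    - {"dx": 0,"dy": 0.2,"dz": 0,"ax": 0,"ay": 0,"az": 11}
    - {"dx": 0,"dy": 0.3,"dz": 0,"ax": 0,"ay": 0,"az": 17}
    - {"dx": -0.1,"dy": 0.4,"dz": 0,"ax": 0,"ay": 0,"az": 23}
    - {"dx": -0.1,"dy": 0.5,"dz": 0,"ax": 0,"ay": 0,"az": 29}
    - {"dx": -0.2,"dy": 0.6,"dz": 0,"ax": 0,"ay": 0,"az": 35}
    - {"dx": -0.2,"dy": 0.6,"dz": 0,"ax": 0,"ay": 0,"az": 40}
    - {"dx": -0.2,"dy": 0.6,"dz": 0,"ax": 0,"ay": 0,"az": 40}
  hand: -1
  force: 45

```text
time: 13.45
tool_pos: [0.5333, 0.316, 0.1146]
eef_rot: [-1.863, -2.528, 0.009]
contact_force: [-6.0, -11.1, 3.7]
gripper_width: 0.093
grip_force: 45.0
```

```bash
python3 - <<'E'
from h import *
st(3)
E
```

```text
avg [0.5333  0.31601 0.1146 ] sd [0.e+00 1.e-05 1.e-05] phi 107.51 F [ -6.5 -10.7   3. ] t 13.6
clamp in seat mm [ 36.4 -27.9  -0.6]
F pump [-11.9  -3.8   3. ] M [-2.35  1.32  0.04] w 0.09520101881830235 44.97332274913788
```

Request:
arm_command:
  motion:
    - {"dx": 0,"dy": 0.1,"dz": 0,"ax": 0,"ay": 0,"az": 5}
    - {"dx": 0,"dy": 0.2,"dz": 0,"ax": 0,"ay": 0,"az": 11}
    - {"dx": 0,"dy": 0.3,"dz": 0,"ax": 0,"ay": 0,"az": 17}
    - {"dx": -0.1,"dy": 0.4,"dz": 0,"ax": 0,"ay": 0,"az": 23}
    - {"dx": -0.1,"dy": 0.4,"dz": 0,"ax": 0,"ay": 0,"az": 28}
    - {"dx": -0.1,"dy": 0.4,"dz": 0,"ax": 0,"ay": 0,"az": 28}
  hand: -1
  force: 45

```text
time: 14.1
tool_pos: [0.533, 0.316, 0.1146]
eef_rot: [-2.42, -2.002, 0.011]
contact_force: [-8.2, -10.4, 5.3]
gripper_width: 0.09
grip_force: 45.0
```

```bash
python3 - <<'E'
from h import *
st(3)
E
```

```text
avg [0.53304 0.31605 0.11458] sd [1.e-05 2.e-05 0.e+00] phi 79.49 F [ -9.7 -10.    5.7] t 14.25
clamp in seat mm [ 34.8 -45.6  -0.7]
F pump [-13.9  -1.2   5.7] M [-2.2   2.   -0.11] w 0.09416599610051829 44.98552322387695
```

Request:
arm_command:
  motion:
    - {"dx": -0.3,"dy": -0.3,"dz": 0,"ax": 0,"ay": 0,"az": 3}
    - {"dx": -0.6,"dy": -0.4,"dz": 0,"ax": 0,"ay": 0,"az": 7}
    - {"dx": -0.6,"dy": -0.3,"dz": 0,"ax": 0,"ay": 0,"az": 11}
    - {"dx": -0.6,"dy": -0.3,"dz": 0,"ax": 0,"ay": 0,"az": 15}
    - {"dx": -0.6,"dy": -0.3,"dz": 0,"ax": 0,"ay": 0,"az": 18}
    - {"dx": -0.6,"dy": -0.3,"dz": 0,"ax": 0,"ay": 0,"az": 18}
  hand: -1
  force: 55

```text
time: 14.75
tool_pos: [0.5326, 0.316, 0.1145]
eef_rot: [-2.702, -1.603, 0.01]
contact_force: [-10.1, -7.1, 3.6]
gripper_width: 0.09
grip_force: 55.0
```

```bash
python3 - <<'E'
from h import *
st(3)
E
```

```text
avg [0.53259 0.316   0.11455] sd [1.e-05 0.e+00 1.e-05] phi 61.51 F [-10.2  -7.1   5.2] t 14.9
clamp in seat mm [ 29.1 -55.7  -0.7]
F pump [-12.3   1.4   5.2] M [-1.55  2.1  -0.01] w 0.0889617880111411 54.97674822807312
```

Request:
arm_command:
  motion:
    - {"dx": 0,"dy": 0,"dz": 0,"ax": 0,"ay": 0,"az": 3}
    - {"dx": 0,"dy": 0.1,"dz": 0,"ax": 0,"ay": 0,"az": 6}
    - {"dx": 0,"dy": 0.2,"dz": 0,"ax": 0,"ay": 0,"az": 9}
    - {"dx": 0,"dy": 0.2,"dz": 0,"ax": 0,"ay": 0,"az": 12}
    - {"dx": 0,"dy": 0.2,"dz": 0,"ax": 0,"ay": 0,"az": 12}
  hand: -1
  force: 55

```text
time: 15.32
tool_pos: [0.5324, 0.3161, 0.1145]
eef_rot: [2.854, 1.312, -0.011]
contact_force: [-12.0, -5.1, 5.4]
gripper_width: 0.092
grip_force: 55.0
```

```bash
python3 - <<'E'
from h import *
st(3)
E
```

```text
avg [0.53243 0.31609 0.11453] sd [1.e-05 1.e-05 0.e+00] phi 49.55 F [-12.2  -6.3   4.9] t 15.4667
clamp in seat mm [ 23.8 -61.3  -0.7]
F pump [-13.3   3.3   4.9] M [-1.36  2.51  0.32] w 0.09017010894066976 54.97961103916168
```

Request:
arm_command:
  motion:
    - {"dx": 0,"dy": 0,"dz": 0,"ax": 0,"ay": 0,"az": 2}
    - {"dx": 0,"dy": 0,"dz": 0,"ax": 0,"ay": 0,"az": 4}
    - {"dx": 0,"dy": 0,"dz": 0,"ax": 0,"ay": 0,"az": 5}
    - {"dx": 0,"dy": 0,"dz": 0,"ax": 0,"ay": 0,"az": 5}
  hand: -1
  force: 55

```text
time: 15.8
tool_pos: [0.5325, 0.316, 0.1145]
eef_rot: [2.906, 1.192, -0.011]
contact_force: [-10.9, -5.8, 4.2]
gripper_width: 0.098
grip_force: 56.9
```

```bash
python3 - <<'E'
from h import *
st(3)
E
```

```text
avg [0.53247 0.31605 0.11454] sd [2.e-05 1.e-05 2.e-05] phi 44.66 F [-11.9  -6.5   3.9] t 15.95
clamp in seat mm [ 21.3 -63.3  -0.6]
F pump [-13.3   3.    3.9] M [-1.4   2.27  1.15] w 0.10074355453010177 56.870322274044156
```

Request:
arm_command:
  motion:
    - {"dx": 0,"dy": 0,"dz": 0,"ax": 0,"ay": 0,"az": -2}
    - {"dx": 0,"dy": 0,"dz": 0,"ax": 0,"ay": 0,"az": -4}
    - {"dx": 0,"dy": 0,"dz": 0,"ax": 0,"ay": 0,"az": -4}
  hand: -1
  force: 55

```text
time: 16.2
tool_pos: [0.5324, 0.3161, 0.1145]
eef_rot: [2.861, 1.296, -0.011]
contact_force: [-11.9, -6.6, 4.8]
gripper_width: 0.094
grip_force: 55.0
```

Request:
arm_command:
  motion:
    - {"dx": 0,"dy": 0,"dz": 0,"ax": 0,"ay": 0,"az": 0}
    - {"dx": 0,"dy": 0,"dz": 0,"ax": 0,"ay": 0,"az": 0}
    - {"dx": 0,"dy": 0,"dz": 0,"ax": 0,"ay": 0,"az": 0}
    - {"dx": 0,"dy": 0,"dz": 0,"ax": 0,"ay": 0,"az": 0}
    - {"dx": 0,"dy": 0,"dz": -1,"ax": 0,"ay": 0,"az": 0}
    - {"dx": 0,"dy": 0,"dz": -8,"ax": 0,"ay": 0,"az": 0}
    - {"dx": 0,"dy": 0,"dz": -25,"ax": 0,"ay": 0,"az": 0}
    - {"dx": 0,"dy": 0,"dz": -50,"ax": 0,"ay": 0,"az": 0}
  hand: -0.37
  force: 55

```text
time: 16.87
tool_pos: [0.5344, 0.3168, 0.1644]
eef_rot: [2.864, 1.291, -0.005]
contact_force: [-0.1, -0.5, -0.9]
gripper_width: 0.314
grip_force: 0.0
```

Request:
arm_command:
  motion:
    - {"dx": 0,"dy": 0,"dz": -30,"ax": 0,"ay": 0,"az": 0}
    - {"dx": 0,"dy": 0,"dz": -60,"ax": 0,"ay": 0,"az": 0}
    - {"dx": 0,"dy": 0,"dz": -90,"ax": 0,"ay": 0,"az": 0}
    - {"dx": 0,"dy": 0,"dz": -120,"ax": 0,"ay": 0,"az": 0}
    - {"dx": 0,"dy": 0,"dz": -140,"ax": 0,"ay": 0,"az": 0}
    - {"dx": 0,"dy": 0,"dz": -140,"ax": 0,"ay": 0,"az": 0}
  hand: -0.37
  force: 55

```text
time: 17.37
tool_pos: [0.536, 0.3176, 0.3104]
eef_rot: [-2.864, -1.291, -0.012]
contact_force: [1.1, -0.2, -0.0]
gripper_width: 0.313
grip_force: 0.0
```

```bash
python3 - <<'E'
from h import *
st(5)
c=calib('wrist'); np.savez('w5.npz',K=c[0],d=c[1],T=c[2]); im=save('wrist','w5.png')
uv=proj('wrist',[SEAT,SEAT+RP@[0,.0035-.0385,.046]],c); print(uv)
I=np.ascontiguousarray(im[:,:,::-1])
u,v=uv.mean(0).astype(int); x0,y0=max(0,u-100),max(0,v-75)
J=cv2.resize(I[y0:y0+150,x0:x0+200],None,fx=4,fy=4,interpolation=cv2.INTER_CUBIC); print(x0,y0)
t=np.linspace(0,2*np.pi,120)
for s in(-.009,.009):
    p=((proj('wrist',np.c_[0*t+s,.0275*np.cos(t),.0275*np.sin(t)]@RP.T+SEAT,c)-[x0,y0]+.5)*4).astype(np.int32); cv2.polylines(J,[p],True,(0,0,255),1)
cv2.imwrite('pics/w5c.png',J)
E
```

```text
avg [0.53493 0.31704 0.30523] sd [0.00032 0.00016 0.00144] phi 48.52 F [ 0.2  0.2 -0.2] t 17.6167
clamp in seat mm [ 26.  -62.7 190.2]
F pump [ 0.3  0.  -0.2] M [-0.04 -0.09  0.02] w 0.3175928303991184 0.0
[[225.80827237 166.41067674]
 [254.05584972 177.38319298]]
139 96
```

View pics/w5c.png

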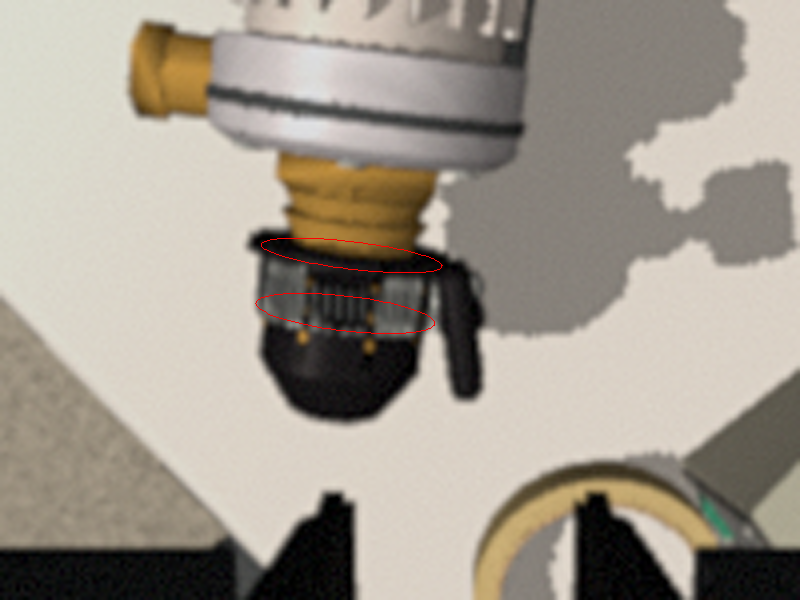

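The picture shows the band (260–425, 265–335) snug on the cap skirt against the flange. The key is upright beside it at (462,330) and the gripper is clear, so I'm handing in.

```bash
python3 -c "
from rig import robot
print(robot.close_job())"
```

```text
the job is handed in; nothing more can be done
None
```

The clamp is on the cap, home against the flange and tightened to its stop, then released with nothing else touched; I handed the job in at about 18 s, and no verdict came back.

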